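Reset the tripped breaker under a push-latch flap of a bench power supply

TASK

The bench power supply has tripped. Press the small flap on its top inwards and let go so that it pops open, push the breaker button beneath it fully home, then swing the flap over and press it down until it latches shut and stays shut by itself. Use only fingertip pushes: do not lift or shove the supply, and leave the jar, the meter and the screwdriver where they are.

Things in the scene. Friction and masses are not known exactly. Their poses are not given: they have to be found in the camera images.
- psu: loose cream-coloured bench power supply, 220 (x) x 200 (y) x 75 mm tall, 2 to 3 kg. Origin: centre of its underside; x points from its front panel (knobs, display, on the robot's side) to its finned rear, z up. Its flat deck is 75 mm above the bench. In the deck, under the flap, is a well, 52 (x) x 84 (y) mm, 30 mm deep, centred at x, y = (-20, 0) mm.
- flap_hinge (a point): middle of the flap's hinge line, fixed to the supply at (-50, 0, 85) mm in its frame, on the robot's side of the well; the line runs along the supply's y. Two hinge ears at y = +-52 mm stand 14 mm above the deck, the flap between them. The flap is a sprung push-push latch: press it in to its stop and let go, and it pops open or, the next time, stays latched.
- flap (a joint): angle of the flap, rad: about 0 latched shut (level, underside 7.5 mm above the deck), growing as the far edge swings up and over to the robot, 1.9 fully open (just past upright, takes about 1 s), -0.12 pressed in to its stop. The latch toggles by -0.06; let go sooner, it goes back. To shut it, push it over from the robot's side and down past 0 to the stop; let go, it rises to 0 and stays.
- flap_press (a point): point on the flap's outer face, 45 mm from the hinge line; its x points from the hinge to the free edge, its z out of the outer face (up when shut, to the robot when open). Pressing here takes up to 6 N before the stop, 10 N at the stop. The flap is a grey plastic plate, 62 mm from hinge line to free edge, 90 mm wide, 5 mm thick, with three dark grip lines near its free edge.
- breaker (a joint): how far the breaker button is pushed in, m: 0 to 0.001 tripped (standing up), 0.007 fully home. It slides straight down against about 3 N of friction and stays where it is left.
- breaker_top (a point): centre of the flat top of the black round breaker button, 22 mm across, in the well at x, y = (-12, 0) mm in the supply's frame; the top stands 76 mm above the bench when tripped (1 mm above the deck) and 69 mm when home.
- jar: small clear screw-top jar, 36 mm across, 46 mm tall, standing on the supply's deck near its rear edge; origin: centre of its underside. Not to be disturbed.
- meter: black hand-held multimeter lying on the bench beside the supply, 140 x 72 x 38 mm; origin: centre of its underside, x along its length. Not to be disturbed.
- driver: screwdriver lying on the bench beside the supply, 170 mm long; x along its length. Not to be disturbed.

How it is judged:
By the outcome, as a careful person would: the job done as asked, in the order asked, and still so for the second after the job is handed in, with the robot touching nothing.
It also fails if it takes over 48 s, if anything falls off the work surface, if the arm or the gripper's body presses on something with over 40 N, if the wrist force passes 120 N, or if a joint passes its speed limit or range.

ROBOT

A 6-joint arm with a two-finger parallel gripper is mounted at the origin on the work surface. World frame = base frame: x ahead of the robot, y to its left, z up, the work surface at z = 0. Lengths are in m, angles in rad, forces in N, time in s.
With the tool pointing down it reaches from about 0.375 to 0.9 m from the base axis. Payload 3.1 kg.
Tool frame: the origin (TCP) lies between the finger pads; the fingertips stand 8 mm ahead of it and the grasp point (between the pads) lies 11 mm behind it; z points along the fingers, y is the line along which they close (so a half turn about z gives the same grasp; the last joint's range is limited). The gripper opens to 87 mm and grips with 3 to 60 N. Pads are 19 mm wide; open, the fingers measure 117 mm over their backs; the gripper's body (75 mm by 190 mm) begins 51 mm behind the grasp point.
Start: joints at [-1.296, 0.527, 1.433, -0, 1.181, -0.178], TCP at [0.274, -0.562, 0.231] pointing down, gripper open.
Joint ranges: [-3.08, 3.08], [-0.75, 2.2], [0.22, 2.44], [-1.43, 4.57], [0, 2.65], [-2.85, 2.85]. Speed limits (rad/s): [2.79, 2.79, 3.14, 3.14, 3.14, 3.14].

INTERFACE

Orientations are given as a unit quaternion [x, y, z, w].
In Python, from rig import robot, vision, job gives the robot as it stands.
- The arm moves only by the shell command python3 -m handwheel 'ROWS' [OPENING] [FORCE]. ROWS is JSON, a list of rows, each a list of 4 numbers: the shift along the tool's x, y, z as a fraction of full scale, then the turn about the tool's z as a fraction of full scale. A call has 1 to 20 rows; each row is the pose to reach, as a shift and turn from the pose commanded when the call began, along the tool's axes at that moment, turning the shorter way round; what a row does not reach only later rows make up. Full scale, the value 1, is 300 mm for a shift and 2 pi rad for a turn. A row lasts 1/12 s, in which the tool goes at most 41.7 mm and 7.16 degrees, less where a joint would pass 70% of its speed; a pose out of reach is approached as far as the arm can. A call with a number of a shift or a turn outside -1 to 1 is refused whole. A call with a gripper value outside its range is refused whole. OPENING is the opening in per cent of the stroke, from 0 (shut) to 100 (fully open), set as the call begins (- or left out, the last holds). The fingers move at their own pace and stop on an object; FORCE is the grip in N (left out, the last holds). Time passes only in rows, so rows that repeat a pose let the fingers close. It gives the time, the measured TCP pose, the force, the opening and the grip force at its end, in the units of the state.
- robot.get_obs(): the state, without advancing time (a new reading comes with each control period).
- vision.camera(name): name is "scene" or "side" or "wrist"; returns a dict with "frame" (400x640x3 uint8, red, green, blue), "K" (3x3 intrinsics, pixels), "cam_to_world" (4x4, takes a point from camera to world coordinates); the wrist camera has in their place "hand_eye" (4x4, takes a point from camera to tool coordinates, whose origin is the TCP and whose axes are the flange's). Camera axes: x right, y down, z forward; pixel columns grow to the right and rows downward; lengths in m; the calibration is good to about 2 mm. A picture is of the moment at which its call begins: read the wrist's pose just before it. There is no depth.
- job.hand_in(): hands the job in; it is judged then, once.
Trained networks look in the newest picture that a camera, given by its name, has taken for a name from the list of things; names that differ only in an ending like _2 or _b are one class to them, and where a whole thing is asked for, a point or a joint stands for the part that bears it (a point fixed in the world has none). Each returns a list of dicts, best first, with "conf" (0 to 1); they miss things now and then, are a little off and sometimes report something else, mostly with a low value. They report only what shows in the picture. A call takes as long as a camera call.
- vision.look_for(camera, label): "point" ([row, column] in pixels, amid what is visible of it).
- vision.outline_of(camera, label): "mask" (400x640 bool, what is visible of it) and "point" ([row, column] in pixels, amid what is visible of it).
The state is a dict: "time": time; "q": joint angles; "joint_velocities": joint speeds; "joint_torque": joint torques, N m; "position": TCP position; "tool_rot": TCP orientation; "ft_force": force on the tool from outside, world axes, zero at the start; "moment": the same for the moment, N m; "grip_width": finger opening in m; "grip_force": force on a finger pad.
Only numpy, scipy, OpenCV 4.12 (cv2) and the standard library are available. Lean on these libraries where they do the work, as an engineer would, in place of code of your own. Each camera call takes 0.05 s, during which the arm holds its last target. There are 200 camera calls.

## Working session

There is one attempt and no reset: what is moved stays moved. The work goes in short steps, Python scripts to look and compute and a shell command to move; the robot and the scene stay as the last step left them, time stands still between calls to the robot, and variables do not carry over. Pictures are saved under pics/ and viewed, at most 10 in all, crops included, and the job is handed in when it is done.

```bash
mkdir -p pics; cat > h.py <<'E'
import numpy as np, cv2
from rig import robot, vision, job
def ray(c,rc):
    d=np.linalg.inv(c["K"])@np.array([rc[1],rc[0],1.]); T=c["cam_to_world"]
    return T[:3,3], T[:3,:3]@d
def onz(c,rc,z):
    o,d=ray(c,rc); return o+d*(z-o[2])/d[2]
def proj(c,P):
    T=np.linalg.inv(c["cam_to_world"]); p=np.atleast_2d(P)@T[:3,:3].T+T[:3,3]; p=p@c["K"].T
    return p[:,:2]/p[:,2:]
E
python3 - <<'E'
from h import *
ims=[]
for n in("scene","side"):
    c=vision.camera(n); ims.append(c["frame"])
    print(n,np.round(c["cam_to_world"],3).tolist(),c["K"][0,0])
    for l in("psu","flap_press","flap_hinge","jar","meter","driver"):
        r=vision.look_for(n,l)[:2]; print(l,[(np.round(x["point"],1).tolist(),round(x["conf"],2)) for x in r], [np.round(onz(c,x["point"],.085),3).tolist() for x in r[:1]])
    cv2.imwrite(f"pics/{n}0.png",c["frame"][...,::-1])
o=robot.get_obs();print(o["time"],o["tool_rot"],o["position"],o["grip_width"])
E
```

```text
scene [[0.295, 0.556, -0.777, 1.28], [0.956, -0.18, 0.234, -0.139], [-0.01, -0.811, -0.585, 0.611], [0.0, 0.0, 0.0, 1.0]] 400.5627087917962
psu [([204.9, 262.6], 0.6)] [[0.578, -0.039, 0.085]]
flap_press [([177.5, 265.4], 0.66)] [[0.472, -0.011, 0.085]]
flap_hinge [([209.1, 263.9], 0.95)] [[0.594, -0.04, 0.085]]
jar [] []
meter [([213.4, 346.9], 0.84)] [[0.662, 0.125, 0.085]]
driver [([202.8, 197.1], 0.78), ([181.9, 264.2], 0.35)] [[0.526, -0.176, 0.085]]
side [[0.978, -0.081, 0.192, 0.417], [-0.207, -0.46, 0.864, -0.715], [0.018, -0.884, -0.466, 0.515], [0.0, 0.0, 0.0, 1.0]] 462.96004614113167
psu [([263.7, 275.0], 0.84)] [[0.476, -0.108, 0.085]]
flap_press [([235.6, 270.5], 0.63)] [[0.478, -0.023, 0.085]]
flap_hinge [([261.4, 280.6], 0.75)] [[0.485, -0.104, 0.085]]
jar [([255.0, 316.9], 0.67)] [[0.546, -0.096, 0.085]]
meter [([206.7, 307.7], 0.83), ([252.9, 317.3], 0.49)] [[0.561, 0.071, 0.085]]
driver [([336.5, 241.3], 0.76), ([253.0, 315.9], 0.68)] [[0.415, -0.26, 0.085]]
0.7 [ 9.74362953e-01  2.24981855e-01 -6.38535440e-06  3.57901003e-05] [ 0.27402768 -0.56172106  0.2305947 ] 0.08708533269840853
```

View pics/scene0.png

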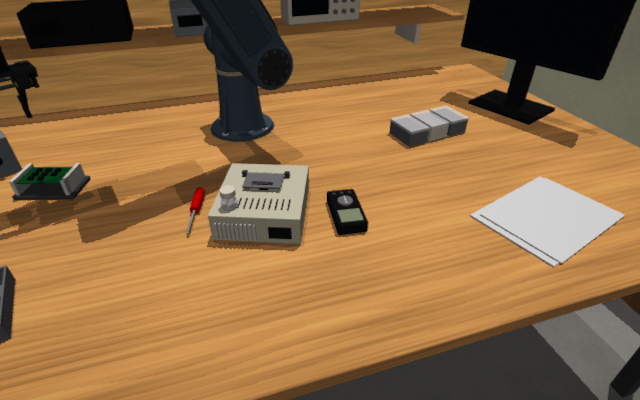

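View pics/side0.png

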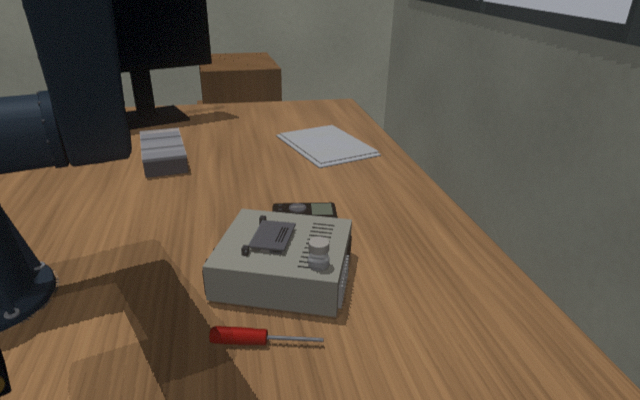

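The pictures show the supply with its flap at scene (row 180, col 265) and side (237, 272). The jar is at scene (197, 228), near the rear edge on the −y side. I'll fit the supply pose from the outlines.

```bash
cat >> h.py <<'E'
def fit():
    from scipy.optimize import minimize
    D=[]
    for n in("scene","side"):
        c=vision.camera(n)
        m=[vision.outline_of(n,l) for l in("psu","flap_press")]
        D.append((c,[x[0]["mask"] if x else None for x in m])); print(n,[(x[0]["conf"],x[0]["mask"].sum()) if x else None for x in m])
    def P(b,p):
        x,y,a=p; R=np.array([[np.cos(a),-np.sin(a),0],[np.sin(a),np.cos(a),0],[0,0,1]]); return b@R.T+[x,y,0]
    def box(x0,x1,y0,y1,z0,z1): return np.array([[x,y,z] for x in(x0,x1) for y in(y0,y1) for z in(z0,z1)],float)
    B=[box(-.11,.11,-.1,.1,0,.075),box(-.05,.012,-.045,.045,.0825,.0875)]
    def cost(p,which=(0,1)):
        s=0
        for c,ms in D:
            for i in which:
                if ms[i] is None: continue
                h=cv2.convexHull((proj(c,P(B[i],p))*16).astype(np.int32)); z=np.zeros((400,640),np.uint8)
                cv2.fillConvexPoly(z,h,1,shift=4); m=ms[i]
                s+=(1-(z.astype(bool)&m).sum()/(z.astype(bool)|m).sum())*(1 if i==0 else .5)
        return s
    best=min((minimize(cost,[.53,-.04,a],method="Nelder-Mead",options=dict(initial_simplex=[[.53,-.04,a],[.56,-.04,a],[.53,-.01,a],[.53,-.04,a+.2]])) for a in(-.3,-.1,.1)),key=lambda r:r.fun)
    print("fit",best.x,best.fun)
    for w in((0,),(1,)): r=minimize(cost,best.x,args=(w,),method="Nelder-Mead",options=dict(initial_simplex=best.x+np.array([[0,0,0],[.01,0,0],[0,.01,0],[0,0,.1]]))); print(w,r.x,r.fun)
    return best.x,D,P,B
E
python3 - <<'E'
from h import *
p,D,P,B=fit()
out=[]
for (c,_),(r0,c0) in zip(D,((150,180),(190,190))):
    im=cv2.resize(c["frame"][...,::-1],None,fx=4,fy=4,interpolation=cv2.INTER_CUBIC)
    for b in B:
        q=(proj(c,P(b,p))*4+2).astype(int)
        for i in range(8):
            for k in(1,2,4):
                if not i&k: cv2.line(im,tuple(q[i].tolist()),tuple(q[i|k].tolist()),(0,0,255) if b is B[0] else (0,255,0),1)
    out.append(im[r0*4:r0*4+500,c0*4:c0*4+800])
cv2.imwrite("pics/fit.png",cv2.resize(np.vstack(out),(480,600),interpolation=cv2.INTER_AREA))
E
```

```text
scene [(0.95, np.int64(6575)), (0.71, np.int64(562))]
side [(0.93, np.int64(12251)), (0.86, np.int64(1031))]
fit [ 0.49956814 -0.02493135 -0.37279623] 0.3130564402447744
(0,) [ 0.50034285 -0.02464884 -0.3725478 ] 0.189726578868328
(1,) [ 0.49956814 -0.02493135 -0.37279623] 0.12011283433940179
```

View pics/fit.png

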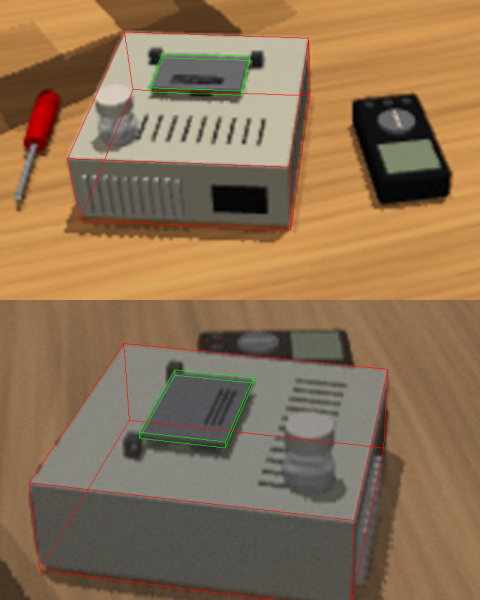

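The fit overlays both views well: psu at (0.4996, −0.0249), yaw −0.373. Next I move toward it with fingers shut and the tool x-axis aligned to the supply's x.

```bash
cat >> h.py <<'E'
PS=np.array([.4996,-.0249]); YAW=-.373
from scipy.spatial.transform import Rotation as Ro
def to(xp,yp,ztip,yaw=YAW):
    "fractions for tip centre at psu-frame xp,yp (m), height ztip"
    o=robot.get_obs(); R=Ro.from_quat(o["tool_rot"]).as_matrix(); c,s=np.cos(YAW),np.sin(YAW)
    t=np.array([PS[0]+c*xp-s*yp,PS[1]+s*xp+c*yp,ztip+.008]); d=R.T@(t-o["position"])
    w=(np.arctan2(R[1,0],R[0,0])-yaw+np.pi)%(2*np.pi)-np.pi
    print("to",np.round(d/.3,4).tolist(),"turn",round(w/2/np.pi,4),"t",round(o["time"],2),"F",np.round(o["ft_force"],1),"q6",round(o["q"][5],2))
def where():
    o=robot.get_obs(); c,s=np.cos(YAW),np.sin(YAW); d=o["position"][:2]-PS
    print("tip psu",round(c*d[0]+s*d[1],4),round(-s*d[0]+c*d[1],4),"z",round(o["position"][2]-.008,4),"F",np.round(o["ft_force"],1),"t",round(o["time"],2))
E
python3 -m handwheel '[[0.1,-0.09,0,0.02],[0.724,-0.646,0,0.1316],[0.724,-0.646,0,0.1316],[0.724,-0.646,0,0.1316],[0.724,-0.646,0,0.1316],[0.724,-0.646,0,0.1316],[0.724,-0.646,0,0.1316],[0.724,-0.646,0,0.1316],[0.724,-0.646,0,0.1316],[0.724,-0.646,0,0.1316],[0.724,-0.646,0,0.1316]]' 0 20
python3 -c "
from h import *
to(-.005,0,.115)"
```

```text
time: 1.92
position: [0.3844, -0.2939, 0.2308]
tool_rot: [0.983, -0.186, 0.001, 0.001]
ft_force: [0.1, -0.4, -0.5]
grip_width: 0.0218
grip_force: 0.0
to [0.0133, -0.9754, 0.3582] turn -0.0001 t 1.92 F [ 0.1 -0.4 -0.5] q6 1.06
```

```bash
python3 -m handwheel '[[0.013,-0.975,0,0],[0.013,-0.975,0,0],[0.013,-0.975,0,0],[0.013,-0.975,0,0],[0.013,-0.975,0,0],[0.013,-0.975,0,0],[0.013,-0.975,0.2,0],[0.013,-0.975,0.358,0],[0.013,-0.975,0.358,0],[0.013,-0.975,0.358,0],[0.013,-0.975,0.358,0]]'
python3 - <<'E'
from h import *
where(); to(-.005,0,.0875)
a=[vision.camera(n)["frame"] for n in("side","scene")]
cv2.imwrite("pics/near.png",np.vstack([cv2.resize(a[0][150:310,150:390],(450,300)),cv2.resize(a[1][130:250,180:360],(450,300))])[...,::-1])
E
```

```text
time: 2.83
position: [0.4939, -0.0222, 0.1217]
tool_rot: [0.983, -0.186, -0.002, -0.0]
ft_force: [0.1, 0.3, 0.8]
grip_width: 0.0006
grip_force: 0.0
tip psu -0.0063 0.0004 z 0.1137 F [0.1 0.3 0.8] t 2.83
to [0.0046, 0.0013, 0.0874] turn -0.0001 t 2.83 F [0.1 0.3 0.8] q6 1.67
```

View pics/near.png

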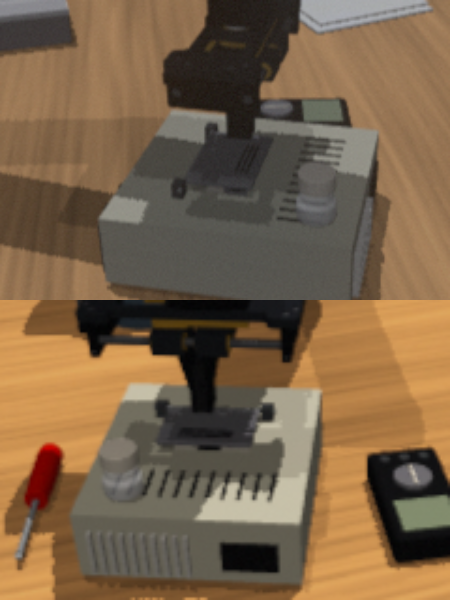

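The closed fingertips hang just above the flap, centred between the ears (side crop at 240,130, scene crop at 200,400). I'll press in small steps.

```bash
python3 -m handwheel '[[0.003,0,0.05,0],[0.003,0,0.08,0],[0.003,0,0.088,0],[0.003,0,0.095,0],[0.003,0,0.102,0],[0.003,0,0.102,0]]'; python3 -c "
from h import *
where()"
```

```text
time: 3.43
position: [0.4959, -0.0225, 0.0934]
tool_rot: [0.983, -0.185, 0.001, 0.0]
ft_force: [-1.5, -2.8, 3.4]
grip_width: 0.0007
grip_force: 2.0
tip psu -0.0043 0.0009 z 0.0854 F [-1.5 -2.8  3.4] t 3.43
```

```bash
python3 -m handwheel '[[0,0,0.007,0],[0,0,0.012,0],[0,0,0.012,0],[0,0,0.012,0]]'; python3 -c "
from h import *
where()"
```

```text
time: 3.77
position: [0.496, -0.0224, 0.0907]
tool_rot: [0.983, -0.185, 0.001, 0.001]
ft_force: [-2.4, -2.8, 14.2]
grip_width: 0.0008
grip_force: 7.3
tip psu -0.0043 0.001 z 0.0827 F [-2.4 -2.8 14.2] t 3.77
```

14 N means the flap is at its stop. Now I release quickly and let it pop open.

```bash
python3 -m handwheel '[[0.02,0,-0.13,0],[0.02,0,-0.26,0],[0.02,0,-0.4,0],[0.02,0,-0.4,0],[0.02,0,-0.4,0],[0.02,0,-0.4,0],[0.02,0,-0.4,0],[0.02,0,-0.4,0],[0.02,0,-0.4,0],[0.02,0,-0.4,0],[0.02,0,-0.4,0],[0.02,0,-0.4,0],[0.02,0,-0.4,0]]'
python3 - <<'E'
from h import *
where()
a=[]
for n in("side","scene"):
    c=vision.camera(n); a.append(c["frame"]); r=vision.look_for(n,"breaker_top")[:2]
    print(n,[(x["point"],x["conf"],onz(c,x["point"],.076)) for x in r])
c,s=np.cos(YAW),np.sin(YAW); print("exp",PS-.012*np.array([c,s]))
to(-.012,0,.078)
cv2.imwrite("pics/open.png",np.vstack([cv2.resize(a[0][150:310,150:390],(450,300)),cv2.resize(a[1][130:250,180:360],(450,300))])[...,::-1])
E
```

```text
time: 4.85
position: [0.5009, -0.0239, 0.2087]
tool_rot: [0.983, -0.185, -0.0, -0.0]
ft_force: [-0.5, 0.7, 0.2]
grip_width: 0.0005
grip_force: 0.0
tip psu 0.0008 0.0014 z 0.2007 F [-0.5  0.7  0.2] t 4.85
side [([253.8, 315.7], 0.55, array([ 0.54759869, -0.07945543,  0.076     ]))]
scene []
exp [ 0.48842514 -0.02052707]
to [-0.043, 0.0049, 0.41] turn -0.0 t 5.05 F [ 0.4 -0.2 -1.3] q6 1.67
```

View pics/open.png

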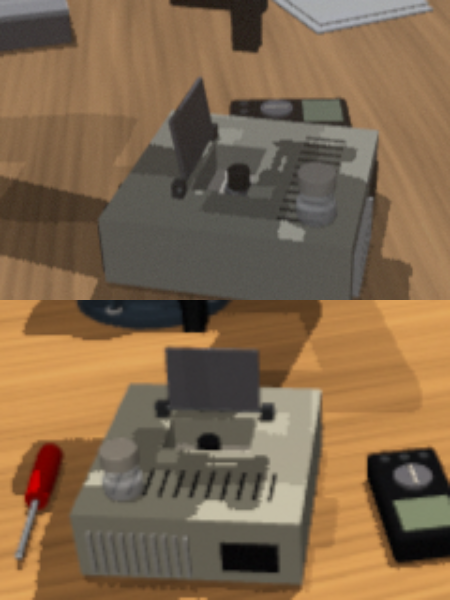

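The flap is open and the button is visible in the well (side crop 238,178, scene crop 208,440), in line with the model. Next, the button push.

```bash
python3 -m handwheel '[[-0.043,0.005,0,0],[-0.043,0.005,0.13,0],[-0.043,0.005,0.26,0],[-0.043,0.005,0.35,0],[-0.043,0.005,0.4,0],[-0.043,0.005,0.41,0],[-0.043,0.005,0.418,0],[-0.043,0.005,0.426,0],[-0.043,0.005,0.434,0],[-0.043,0.005,0.44,0],[-0.043,0.005,0.44,0]]'; python3 -c "
from h import *
where()"
```

```text
time: 5.97
position: [0.4888, -0.0206, 0.0776]
tool_rot: [0.983, -0.185, 0.001, 0.0]
ft_force: [-0.1, 1.4, 0.5]
grip_width: 0.0004
grip_force: 0.4
tip psu -0.0116 0.0 z 0.0696 F [-0.1  1.4  0.5] t 5.97
```

```bash
python3 -m handwheel '[[0,0,0.006,0],[0,0,0.01,0],[0,0,0.01,0],[0,0,0.01,0]]'; python3 -c "
from h import *
where()"
```

```text
time: 6.3
position: [0.489, -0.0207, 0.0771]
tool_rot: [0.983, -0.185, 0.002, 0.0]
ft_force: [-5.1, 1.7, 26.1]
grip_width: 0.0007
grip_force: 12.9
tip psu -0.0114 0.0001 z 0.0691 F [-5.1  1.7 26.1] t 6.3
```

The button is home: it bottoms at 69.1 mm with 26 N. I lift, then move over to the robot's side of the flap.

```bash
python3 -m handwheel '[[0,0,-0.13,0],[0,0,-0.26,0],[0,0,-0.44,0],[0,0,-0.44,0],[0,0,-0.44,0],[-0.1,0,-0.44,0],[-0.2,0,-0.44,0],[-0.31,0,-0.44,0],[-0.31,0,-0.44,0],[-0.31,0,-0.44,0]]'
python3 - <<'E'
from h import *
where()
a=[]
for n in("side","scene"):
    c=vision.camera(n); a.append(c["frame"])
to(-.105,0,.128)
h=np.array([-.05,.085])
for f in(1.9,1.6,1.4,1.2,1.,.8,.6,.4,.2,0,-.12):
    C=h+.048*np.array([np.cos(f),np.sin(f)])+.0025*np.array([-np.sin(f),np.cos(f)])
    print(f,"tip x",round(C[0]-.0095,4),"z",round(C[1],4),"frac",round((C[0]-.0095+.105)/.3,3),round((.128-C[1])/.3,3))
cv2.imwrite("pics/btn.png",np.vstack([cv2.resize(a[0][150:310,150:390],(450,300)),cv2.resize(a[1][130:250,180:360],(450,300))])[...,::-1])
E
```

```text
time: 7.13
position: [0.3997, 0.0141, 0.2052]
tool_rot: [0.983, -0.185, -0.001, -0.0]
ft_force: [1.0, 1.0, -0.0]
grip_width: 0.0007
grip_force: 0.0
tip psu -0.1073 -0.0001 z 0.1972 F [ 1.  1. -0.] t 7.13
to [-0.0045, 0.0003, 0.2328] turn -0.0 t 7.23 F [-0.1 -0.1  1.2] q6 1.7
1.9 tip x -0.0774 z 0.1296 frac 0.092 -0.005
1.6 tip x -0.0634 z 0.1329 frac 0.139 -0.016
1.4 tip x -0.0538 z 0.1327 frac 0.171 -0.016
1.2 tip x -0.0444 z 0.1306 frac 0.202 -0.009
1.0 tip x -0.0357 z 0.1267 frac 0.231 0.004
0.8 tip x -0.0279 z 0.1212 frac 0.257 0.023
0.6 tip x -0.0213 z 0.1142 frac 0.279 0.046
0.4 tip x -0.0163 z 0.106 frac 0.296 0.073
0.2 tip x -0.013 z 0.097 frac 0.307 0.103
0 tip x -0.0115 z 0.0875 frac 0.312 0.135
-0.12 tip x -0.0115 z 0.0817 frac 0.312 0.154
```

View pics/btn.png

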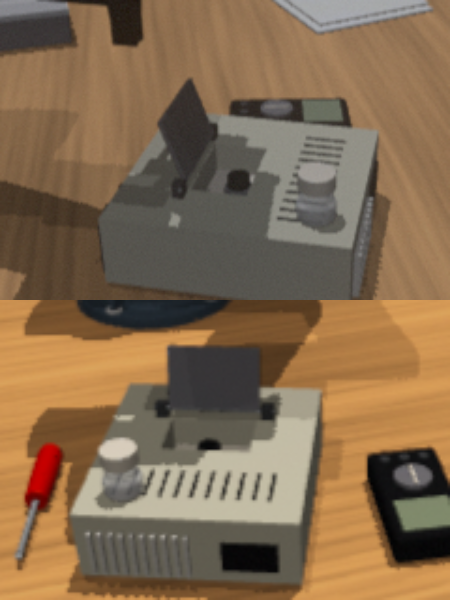

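The button now sits lower, and the flap is fully open. I go down behind the flap, then swing it over.

```bash
python3 -m handwheel '[[-0.004,0,0.12,0],[-0.004,0,0.225,0],[-0.004,0,0.225,0],[0.04,0,0.225,0],[0.07,0,0.22,0],[0.09,0,0.22,0],[0.11,0,0.22,0],[0.135,0,0.217,0],[0.15,0,0.217,0],[0.167,0,0.217,0],[0.182,0,0.22,0],[0.198,0,0.224,0],[0.212,0,0.23,0],[0.227,0,0.237,0],[0.24,0,0.246,0],[0.253,0,0.256,0],[0.253,0,0.256,0]]'
python3 - <<'E'
from h import *
where()
a=[]
for n in("side","scene"):
    c=vision.camera(n); a.append(c["frame"])
to(-.0115,0,.0875)
cv2.imwrite("pics/swing.png",np.vstack([cv2.resize(a[0][150:310,150:390],(450,300)),cv2.resize(a[1][130:250,180:360],(450,300))])[...,::-1])
E
```

```text
time: 8.65
position: [0.4735, -0.0148, 0.1287]
tool_rot: [0.983, -0.186, 0.0, 0.0]
ft_force: [-0.4, -0.1, 1.5]
grip_width: 0.0003
grip_force: 0.8
tip psu -0.028 -0.0001 z 0.1207 F [-0.4 -0.1  1.5] t 8.65
to [0.0583, -0.0003, 0.1112] turn -0.0 t 8.75 F [-0.9  0.4  2.1] q6 1.68
```

View pics/swing.png

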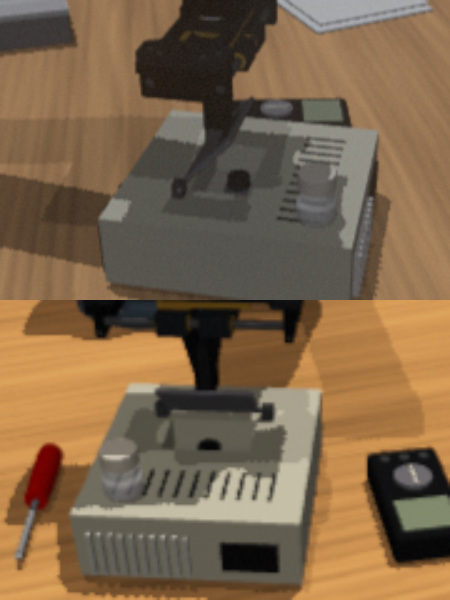

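The flap is half over, held by the fingertip (side crop 220,140). I carry on down, going past level to the stop.

```bash
python3 -m handwheel '[[0.012,0,0.012,0],[0.022,0,0.023,0],[0.031,0,0.036,0],[0.039,0,0.05,0],[0.046,0,0.065,0],[0.051,0,0.08,0],[0.054,0,0.096,0],[0.056,0,0.112,0],[0.056,0,0.122,0],[0.056,0,0.13,0],[0.056,0,0.136,0],[0.056,0,0.136,0]]'; python3 -c "
from h import *
where()"
```

```text
time: 9.75
position: [0.4884, -0.0206, 0.091]
tool_rot: [0.983, -0.185, 0.001, 0.0]
ft_force: [-5.2, 0.0, 32.3]
grip_width: 0.0009
grip_force: 15.2
tip psu -0.012 -0.0001 z 0.083 F [-5.2  0.  32.3] t 9.75
```

At the stop (32 N). I let go and check.

```bash
python3 -m handwheel '[[0,0,-0.05,0],[0,0,-0.2,0],[0,0,-0.35,0],[-0.1,0,-0.4,0],[-0.25,0,-0.4,0],[-0.25,0,-0.4,0],[-0.25,0,-0.4,0],[-0.25,0,-0.4,0],[-0.25,0,-0.4,0],[-0.25,0,-0.4,0],[-0.25,0,-0.4,0],[-0.25,0,-0.4,0],[-0.25,0,-0.4,0],[-0.25,0,-0.4,0]]'
python3 - <<'E'
from h import *
where()
p,D,P,B=fit()
a=[D[1][0]["frame"],D[0][0]["frame"]]
cv2.imwrite("pics/end.png",np.vstack([cv2.resize(a[0][150:310,150:390],(450,300)),cv2.resize(a[1][130:250,180:360],(450,300))])[...,::-1])
E
```

```text
time: 10.92
position: [0.4184, 0.0068, 0.2082]
tool_rot: [0.983, -0.186, -0.0, -0.0]
ft_force: [-0.3, 0.2, -0.1]
grip_width: 0.0005
grip_force: 0.0
tip psu -0.0871 -0.0001 z 0.2002 F [-0.3  0.2 -0.1] t 10.92
scene [(0.7, np.int64(7095)), (0.74, np.int64(907))]
side [(0.74, np.int64(12443)), None]
fit [ 0.49898852 -0.02452502 -0.36950481] 0.7496137931178027
(0,) [ 0.49898852 -0.02452502 -0.36950481] 0.2649732702419857
(1,) [ 0.41934148  0.00174821 -0.08233871] 0.1982475355969332
```

View pics/end.png

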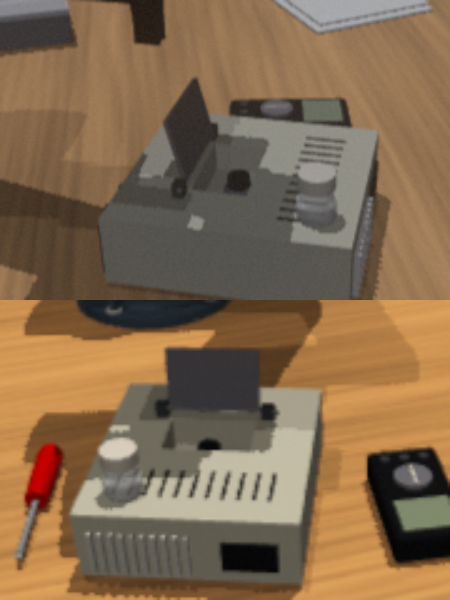

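The flap popped open again, so that press didn't leave it latched. The button is still home and the supply is unmoved (within fit noise). I'll swing it over again and this time release slowly while watching the force.

```bash
python3 -m handwheel '[[-0.06,0,0,0],[-0.06,0,0.13,0],[-0.06,0,0.233,0],[-0.06,0,0.233,0],[-0.016,0,0.233,0],[0.014,0,0.228,0],[0.034,0,0.228,0],[0.054,0,0.228,0],[0.079,0,0.225,0],[0.094,0,0.225,0],[0.111,0,0.225,0],[0.126,0,0.228,0],[0.142,0,0.232,0],[0.156,0,0.238,0],[0.171,0,0.245,0],[0.184,0,0.254,0],[0.197,0,0.264,0],[0.197,0,0.264,0]]'
python3 -c "
from h import *
where(); to(-.0115,0,.0875)"
```

```text
time: 12.72
position: [0.4743, -0.0151, 0.1286]
tool_rot: [0.983, -0.186, 0.0, 0.0]
ft_force: [0.6, -0.2, 1.0]
grip_width: 0.0001
grip_force: 0.8
tip psu -0.0272 -0.0001 z 0.1206 F [ 0.6 -0.2  1. ] t 12.72
to [0.0521, -0.0002, 0.1104] turn -0.0001 t 12.72 F [ 0.6 -0.2  1. ] q6 1.68
```

```bash
python3 -m handwheel '[[0.012,0,0.012,0],[0.022,0,0.023,0],[0.031,0,0.036,0],[0.039,0,0.05,0],[0.046,0,0.065,0],[0.054,0,0.08,0],[0.062,0,0.096,0],[0.07,0,0.106,0],[0.072,0,0.112,0],[0.072,0,0.116,0],[0.072,0,0.12,0],[0.072,0,0.124,0],[0.072,0,0.128,0],[0.072,0,0.128,0],[0.072,0,0.128,0]]'; python3 -c "
from h import *
where()"
```

```text
time: 13.97
position: [0.492, -0.0221, 0.0913]
tool_rot: [0.983, -0.185, -0.002, -0.0]
ft_force: [-5.0, 1.8, 14.2]
grip_width: 0.0004
grip_force: 6.6
tip psu -0.0081 -0.0002 z 0.0833 F [-5.   1.8 14.2] t 13.97
```

```bash
python3 -m handwheel '[[0,0,0.003,0],[0,0,0.003,0]]'; python3 -c "
from h import *
where()"; python3 -m handwheel '[[0,0,-0.007,0],[0,0,-0.012,0],[0,0,-0.017,0],[0,0,-0.022,0],[0,0,-0.027,0],[0,0,-0.032,0],[0,0,-0.032,0],[0,0,-0.032,0]]'; python3 -c "
from h import *
where()
c=vision.camera('side'); cv2.imwrite('pics/hold.png',cv2.resize(c['frame'][180:290,190:370,::-1],(720,440)))"
```

```text
time: 14.13
position: [0.492, -0.0221, 0.0909]
tool_rot: [0.983, -0.185, -0.001, -0.0]
ft_force: [-5.8, 1.7, 18.3]
grip_width: 0.0003
grip_force: 9.2
tip psu -0.0081 -0.0002 z 0.0829 F [-5.8  1.7 18.3] t 14.13
time: 14.8
position: [0.4939, -0.0227, 0.0994]
tool_rot: [0.983, -0.185, 0.0, 0.0]
ft_force: [-0.1, -0.9, -0.4]
grip_width: 0.0003
grip_force: 0.0
tip psu -0.0061 -0.0 z 0.0914 F [-0.1 -0.9 -0.4] t 14.8
```

View pics/hold.png

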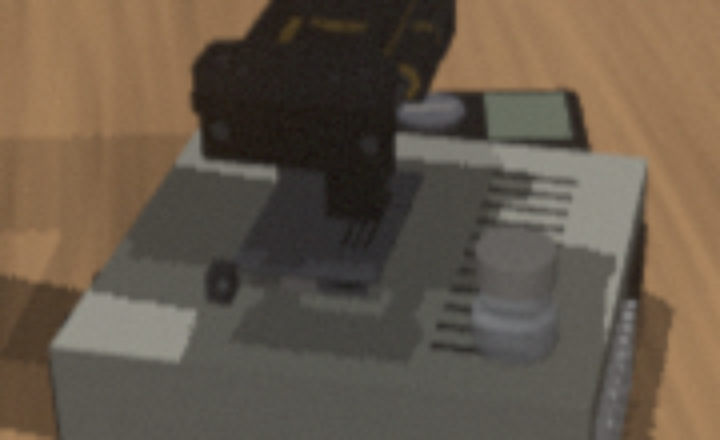

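With the tip 4 mm clear there is no force, and the flap lies level, so it looks latched. I withdraw slowly.

```bash
python3 -m handwheel '[[0,0,-0.02,0],[0,0,-0.04,0],[0,0,-0.06,0],[0,0,-0.1,0],[0,0,-0.2,0],[0,0,-0.3,0],[0,0,-0.4,0],[-0.1,0,-0.4,0],[-0.25,0,-0.4,0],[-0.4,0,-0.4,0],[-0.4,0,-0.4,0],[-0.4,0,-0.4,0],[-0.4,0,-0.4,0],[-0.4,0,-0.4,0],[-0.4,0,-0.4,0],[-0.4,0,-0.4,0],[-0.4,0,-0.4,0]]'
python3 - <<'E'
from h import *
where()
p,D,P,B=fit()
a=[D[1][0]["frame"],D[0][0]["frame"]]
cv2.imwrite("pics/end2.png",np.vstack([cv2.resize(a[0][150:310,150:390],(450,300)),cv2.resize(a[1][130:250,180:360],(450,300))])[...,::-1])
E
```

```text
time: 16.27
position: [0.3826, 0.0208, 0.2194]
tool_rot: [0.983, -0.186, 0.0, 0.0]
ft_force: [-0.1, 0.2, 0.8]
grip_width: 0.0004
grip_force: 0.0
tip psu -0.1256 -0.0001 z 0.2114 F [-0.1  0.2  0.8] t 16.27
scene [(0.7, np.int64(6593)), (0.77, np.int64(562))]
side [(0.64, np.int64(12106)), (0.7, np.int64(1044))]
fit [ 0.50042351 -0.02439471 -0.36724835] 0.3071204187498554
(0,) [ 0.50050931 -0.02460985 -0.3680833 ] 0.18923090641229579
(1,) [ 0.50042351 -0.02439471 -0.36724835] 0.1176341347846458
```

View pics/end2.png

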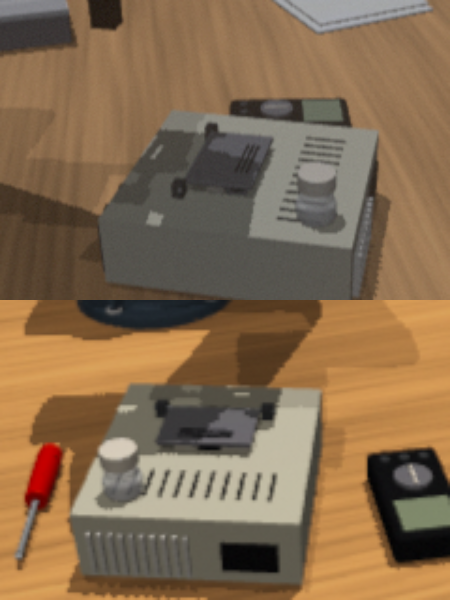

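The flap is shut with nothing touching it (side crop 230,160, scene crop 210,425), and the supply, jar, meter and screwdriver are where they were. Handing in.

```bash
python3 -c "
from h import *
print(job.hand_in())"
```

```text
the job is handed in; nothing more can be done
None
```

I handed the job in: the breaker is fully home and the flap was latched shut by itself in the last picture, with the supply, jar, meter and screwdriver unmoved; the first closing press popped the flap back open, so I shut it a second time, finishing at about 16 s of the 48 s allowed.

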